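# Boot-care tin: fit the right two-part lid, then hold its cover up

## Task

Of the three two-part lids on the bench, find the one that fits the open boot-care tin, carry it over with its cover still on and lower it, without dropping it, until its inner tray lid sits fully home in the tin, then let go. Then take hold of the outer cover alone and lift it straight up off the post, leaving the inner lid seated and still, and finish holding the cover level about 10 cm above where it sat, over the tin, so that I can reach the studs in the tray: do not put it down or let go. Leave the other lids, the tin and everything else where they are.

Things in the scene. Friction and masses are not known exactly. Their poses are not given: they have to be found in the camera images.
- tin_mouth (a point): Centre of the mouth (rim plane) of the open red boot-care tin with a cream band: round, heavy (about 1.5 kg), 98 mm outside diameter, 80 mm high, mouth 92 mm inside diameter, 3 mm wall; it stands upright on the bench, so this point is 80 mm above it. z up.
- inner_small_knob (a point): Small inner tray lid, too small for the tin (falls in): plug 68 mm wide, 12 mm high, under a 87 mm flange (to rest on a tin's rim); a pale wooden centre post, 20 mm wide, rises through the cover's collar, top 68 mm above the plug's foot. Point: on the post's axis, 57 mm above the plug's foot, mid-height of the 22 mm of post seen over the collar. Lifting the post lifts the cover too. 0.22 kg.
- cover_small_collar (a point): Small outer cover, red disc 98 mm wide with skirt, loose on the small inner lid (3 mm play). Its brass centre collar is 40 mm wide (28 mm bore), 18 mm high. Nested on the bench: disc top at 28 mm, collar top at 46, post top at 68. Point: on the axis, mid-height of the collar, 9 mm above the disc; 20 mm below the inner lid's point when nested. 0.15 kg.
- inner_medium_knob (a point): Medium inner tray lid, the one that fits the tin: plug 85 mm wide, 12 mm high, under a 104 mm flange (to rest on a tin's rim); a pale wooden centre post, 20 mm wide, rises through the cover's collar, top 68 mm above the plug's foot. Point: on the post's axis, 57 mm above the plug's foot, mid-height of the 22 mm of post seen over the collar. Lifting the post lifts the cover too. 0.22 kg.
- cover_medium_collar (a point): Medium outer cover, red disc 115 mm wide with skirt, loose on the medium inner lid (3 mm play). Its brass centre collar is 40 mm wide (28 mm bore), 18 mm high. Nested on the bench: disc top at 28 mm, collar top at 46, post top at 68. Point: on the axis, mid-height of the collar, 9 mm above the disc; 20 mm below the inner lid's point when nested. 0.15 kg.
- inner_large_knob (a point): Large inner tray lid, too large for the tin: plug 104 mm wide, 12 mm high, under a 123 mm flange (to rest on a tin's rim); a pale wooden centre post, 20 mm wide, rises through the cover's collar, top 68 mm above the plug's foot. Point: on the post's axis, 57 mm above the plug's foot, mid-height of the 22 mm of post seen over the collar. Lifting the post lifts the cover too. 0.22 kg.
- cover_large_collar (a point): Large outer cover, red disc 134 mm wide with skirt, loose on the large inner lid (3 mm play). Its brass centre collar is 40 mm wide (28 mm bore), 18 mm high. Nested on the bench: disc top at 28 mm, collar top at 46, post top at 68. Point: on the axis, mid-height of the collar, 9 mm above the disc; 20 mm below the inner lid's point when nested. 0.15 kg.
- shoehorn: Steel shoehorn lying flat, 245 x 42 x 4 mm, a bystander; origin under its middle, x along its length.
- scraper: Blue plastic ice scraper lying flat, 215 x 100 x 22 mm, a bystander; origin on its underside near where handle and blade meet, blade to +x.
- flashlight: Aluminium flashlight lying down, 160 mm long, 40 mm across the head, a bystander; origin under its middle, head to +x.
- dish: Green ceramic key dish, 110 mm across, 28 mm high, a bystander; origin at the centre of its underside.
Not all that is in view belongs to the job. Leave any blue or orange look-alike of the part that bears cover_medium_collar alone.

How it is judged (in metres and radians):
On the way, in this order (a step that is already met when the one before it is completed fails the run):
1. the lid that fits is lifted clear of the bench with its cover still on (height (world z) of inner_medium_knob above 0.085 m and contact force between the fingers and inner_medium above 0.3 N and z of cover_medium_collar in the frame of inner_medium_knob between -0.026 and -0.013 m and horizontal distance between cover_medium_collar and inner_medium_knob below 0.008 m), for 0.2 s.
2. the nested lid sits fully home in the tin, cover still on, and is let go (z of inner_medium_knob in the frame of tin_mouth between 0.041 and 0.049 m and horizontal distance between inner_medium_knob and tin_mouth below 0.007 m and angle between inner_medium_knob's own z axis and vertical below 0.05 rad and z of cover_medium_collar in the frame of inner_medium_knob between -0.026 and -0.013 m and horizontal distance between cover_medium_collar and inner_medium_knob below 0.008 m and contact force between the fingers and inner_medium below 0.1 N and contact force between the fingers and cover_medium below 0.1 N), for 0.2 s.
At the end, for the whole second after the job is handed in: The medium inner lid sits home in the tin (within 4 mm in height, 7 mm sideways, 0.05 rad of level), untouched and still; the fingers alone hold its cover (over 2 N), 70 to 150 mm above its nested place, within 40 mm of the tin's axis and 0.25 rad of level (z of inner_medium_knob in the frame of tin_mouth between 0.041 and 0.049 m and horizontal distance between inner_medium_knob and tin_mouth below 0.007 m and angle between inner_medium_knob's own z axis and vertical below 0.05 rad and z of cover_medium_collar in the frame of inner_medium_knob between 0.05 and 0.13 m and horizontal distance between cover_medium_collar and tin_mouth below 0.04 m and angle between cover_medium_collar's own z axis and vertical below 0.25 rad and contact force between the fingers and cover_medium above 2 N and contact force between each of the fingers, cover_medium and inner_medium below 0.1 N and contact force between cover_medium and tin below 0.1 N and linear speed of inner_medium below 0.02 m/s and linear speed of cover_medium below 0.03 m/s); the arm keeps its last pose, push and grip.
It fails at once if the cover leaves the inner lid while the inner lid is not seated in the tin, or the inner lid comes up with it (z of cover_medium_collar in the frame of inner_medium_knob above 0 m and not (z of inner_medium_knob in the frame of tin_mouth between 0.038 and 0.053 m and horizontal distance between inner_medium_knob and tin_mouth below 0.009 m and angle between inner_medium_knob's own z axis and vertical below 0.12 rad)).
It fails at once if the lid is dropped or thrown: it moves faster than 0.4 m/s with no finger on it (contact force between the fingers and inner_medium below 0.1 N and contact force between the fingers and cover_medium below 0.1 N and linear speed of inner_medium above 0.4 m/s).
It fails at once if the tin is shoved more than 25 mm or tipped (distance of tin_mouth from where it was at the start of the episode above 0.025 m or angle between tin_mouth's own z axis and vertical above 0.2 rad).
It fails at once if one of the other two lids is moved more than 20 mm (distance of any of inner_small_knob, cover_small_collar, inner_large_knob, cover_large_collar from where it was at the start of the episode above 0.02 m).
It fails at once if a bystander is moved more than 25 mm (distance of any of shoehorn, scraper, flashlight, dish from where it was at the start of the episode above 0.025 m).
It also fails if it takes over 54 s, if anything falls off the work surface, if the arm or the gripper's body presses on something with over 40 N, if the wrist force passes 120 N, or if a joint passes its speed limit or range.

## Robot

A 6-joint arm with a two-finger parallel gripper is mounted at the origin on the work surface. World frame = base frame: x ahead of the robot, y to its left, z up, the work surface at z = 0. Lengths are in mm, angles in rad, forces in N, time in s.
With the tool pointing down it reaches from about 350 to 875 mm from the base axis. Payload 4.2 kg.
Tool frame: the origin (TCP) lies midway between the tips of the shut fingers; the grasp point (between the pads) lies 19 mm behind it (tcp_to_grasp is the distance from the TCP to the grasp point, in mm); z points along the fingers, y is the line along which they close (so a half turn about z gives the same grasp; the last joint's range is limited). The gripper opens to 85 mm and grips with 20 to 120 N. Pads are 22 mm wide; open, the fingers measure 114 mm over their backs; the gripper's body (76 mm by 85 mm) begins 54 mm behind the grasp point. The pads swing forward as they close: fully open they stand 13 mm farther back than shut.
Start: joints at [1.408, 0.385, 0.008, 0, -1.194, -0.259], TCP at [255.844, 570.213, 197.612] pointing down, gripper open.
Joint ranges: [-3.14, 3.14], [-1.21, 2.06], [-1.07, 1.41], [-3.16, 2.05], [-2.99, -0.16], [-3.1, 3.1]. Speed limits (rad/s): [2.79, 2.79, 3.14, 3.14, 3.14, 3.14].

## Interface

Orientations are given as a unit quaternion [x, y, z, w].
In Python, from bench import read_state, get_image, job_done, tcp_to_grasp gives the robot as it stands.
- The arm moves only by the tool jog_arm, never from a script. Its argument "plan" is a list of rows, each a list of 3 entries, a list of its own where there are three numbers: the finger opening in mm, from 0 to 85.4, then the shift along the tool's x, y, z as a fraction of full scale, then the turn, a rotation vector about the tool's x, y, z as a fraction of full scale. A call has 1 to 10 rows; each row is the pose to reach, as a shift and turn from the pose commanded when the call began, along the tool's axes at that moment; what a row does not reach only later rows make up. Full scale, the value 1, is 0.1 m for a shift and 60 degrees for a turn. A row lasts 1/8 s, in which the tool goes at most 62.5 mm and 10.7 degrees, less where a joint would pass 70% of its speed; a pose out of reach is approached as far as the arm can. A call with a number of a shift or a turn outside -1 to 1 is refused whole. A call with a gripper value outside its range is refused whole. The fingers move at their own pace and stop on an object; the grip force is fixed at half the most. Time passes only in rows, so rows that repeat a pose let the fingers close. It gives the time, the measured TCP pose, the force, the opening and the grip force at its end, in the units of the state.
- read_state(): the state, without advancing time (a new reading comes with each control period).
- get_image(name): name is "scene" or "top" or "wrist"; returns a dict with "img" (480x640x3 uint8, red, green, blue), "range_z" (480x640 float32, mm along the optical axis (not along the pixel's ray), 0 where there is no reading), "intrinsics" (3x3 intrinsics, pixels), "extrinsics" (4x4, takes a point from camera to world coordinates); the wrist camera has in their place "tool_from_camera" (4x4, takes a point from camera to tool coordinates, whose origin is the TCP and whose axes are the flange's). Camera axes: x right, y down, z forward; pixel columns grow to the right and rows downward; lengths in mm; the calibration is good to about 2 mm. A picture is of the moment at which its call begins: read the wrist's pose just before it.
- job_done(): hands the job in; it is judged then, once.
The state is a dict: "clock": time; "joints": joint angles; "joint_vel": joint speeds; "joint_efforts": joint torques, N m; "position": TCP position; "ee_rot": TCP orientation; "contact_force": force on the tool from outside, world axes, zero at the start; "wrist_torque": the same for the moment, N m; "gripper_width": finger opening in mm; "grasp_force": force on a finger pad.
Only numpy, scipy, OpenCV 4.12 (cv2) and the standard library are available. Lean on these libraries where they do the work, as an engineer would, in place of code of your own. Each camera call takes 0.05 s, during which the arm holds its last target. There are 200 camera calls.

## Working session

There is one attempt and no reset: what is moved stays moved. The work goes in short steps, Python scripts to look and compute and a tool call to move; the robot and the scene stay as the last step left them, time stands still between calls to the robot, and variables do not carry over. Pictures are saved under pics/ and viewed, at most 11 in all, crops included, and the job is handed in when it is done.

Besides the shell and the picture viewer there is one more tool, called after "Request:" by a JSON object that holds its "op" and its "data", one argument or row to a line. jog_arm: Moves the arm, as the interface text tells. Its arguments: {"type":"object","properties":{"plan":{"type":"array"}},"required":["plan"]}

```bash
mkdir -p pics; python3 - <<'E'
from bench import *
import cv2
s=read_state();print(s)
for n in ("scene","top"):
    d=get_image(n);cv2.imwrite(f"pics/{n}0.png",d["img"][:,:,::-1]);print(d["intrinsics"],d["extrinsics"])
print(tcp_to_grasp)
E
```

```text
{'clock': 0.0, 'joints': array([ 1.40761473e+00,  3.85567041e-01,  6.62208086e-03, -5.57292238e-04,
       -1.19398217e+00, -2.58609561e-01]), 'joint_vel': array([ 0.00030893, -0.00033297, -0.000225  ,  0.00100917, -0.00015973,
       -0.00117478]), 'joint_efforts': array([-9.45586071e-04, -3.92289484e+01,  1.88400221e+01,  4.18636188e+00,
       -4.72374202e-03, -7.01245270e-06]), 'position': array([255.56535144, 569.63536362, 196.50521392]), 'ee_rot': array([ 9.77821716e-01, -2.09436121e-01, -2.07877457e-04,  1.07653948e-03]), 'contact_force': array([ 0.6917763 , -0.54927213, -1.06250171]), 'wrist_torque': array([-0.00938146,  0.07616908, -0.03590298]), 'grasp_force': 0.0, 'gripper_width': 85.23031893922524}
[[526.25306431   0.         322.76476269]
 [  0.         526.25306431 229.08057319]
 [  0.           0.           1.        ]] [[ 8.73962460e-01  2.88222683e-01 -3.91302061e-01  9.63113252e+02]
 [ 4.85991656e-01 -5.16131231e-01  7.05280556e-01 -7.01240955e+02]
 [ 1.31464005e-03 -8.06558266e-01 -5.91153140e-01  7.73115702e+02]
 [ 0.00000000e+00  0.00000000e+00  0.00000000e+00  1.00000000e+00]]
[[469.86386708   0.         320.35902707]
 [  0.         469.86386708 236.3126712 ]
 [  0.           0.           1.        ]] [[-2.62606518e-02 -9.87551756e-01  1.55086773e-01  3.01325125e+02]
 [-9.99571822e-01  2.79433811e-02  8.67983424e-03  9.19137821e+01]
 [-1.29054344e-02 -1.54792430e-01 -9.87862720e-01  1.24084046e+03]
 [ 0.00000000e+00  0.00000000e+00  0.00000000e+00  1.00000000e+00]]
18.700000000000003
```

View pics/scene0.png

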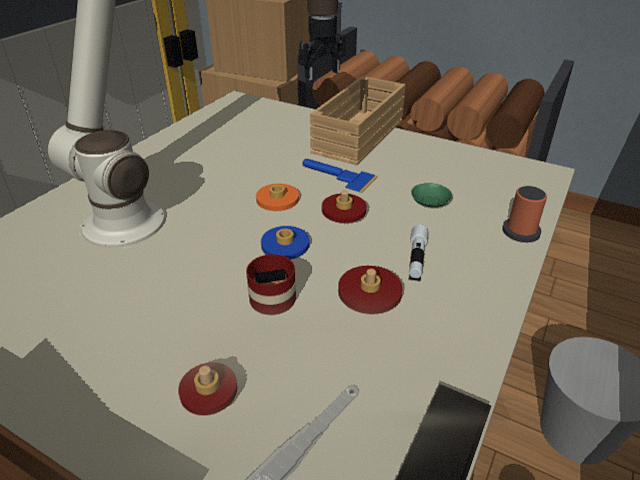

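View pics/top0.png

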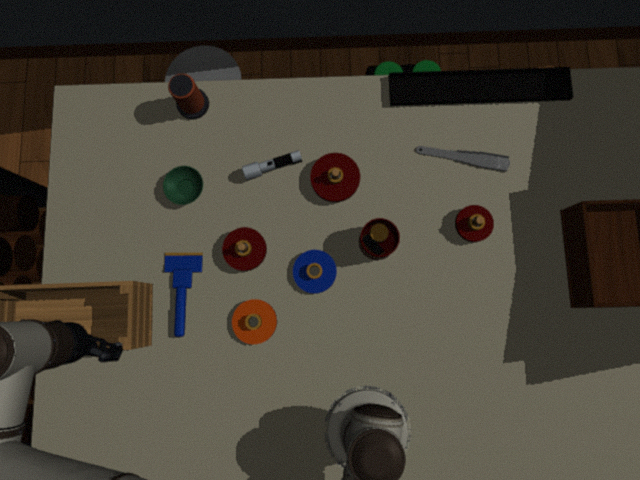

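The scene view shows red lids at (344,207), (370,287) and (207,385), the open tin at (271,285), and blue and orange look-alikes at (285,241) and (278,196). In the top view the red lids are at (245,249), (335,177) and (474,223), the tin is at (380,239), blue at (315,272) and orange at (253,322). Next I'll measure the lid diameters to choose one.

```bash
cat > h.py <<'E'
import numpy as np, cv2
from bench import *
def cast(uv,K,T,z):
    uv=np.atleast_2d(uv).astype(float)
    r=np.c_[(uv-K[:2,2])/K[[0,1],[0,1]],np.ones(len(uv))]@T[:3,:3].T
    return T[:3,3]+r*((z-T[2,3])/r[:,2])[:,None]
def wristT(d,s):
    from scipy.spatial.transform import Rotation as R
    B=np.eye(4);B[:3,:3]=R.from_quat(s["ee_rot"]).as_matrix();B[:3,3]=s["position"]
    return B@d["tool_from_camera"]
def blobs(img,lo,hi,amin=300):
    h=cv2.cvtColor(img,cv2.COLOR_RGB2HSV)
    m=np.zeros(h.shape[:2],np.uint8)
    for l,u in zip(lo,hi): m|=cv2.inRange(h,np.array(l),np.array(u))
    c,_=cv2.findContours(m,cv2.RETR_EXTERNAL,cv2.CHAIN_APPROX_NONE)
    return [k[:,0,:] for k in c if cv2.contourArea(k)>amin]
RED=([(0,150,40),(174,150,40)],[(6,255,255),(180,255,255)])
PALE=([(10,60,90)],[(28,200,255)])
E
python3 - <<'E'
from h import *
for n in ("scene","top"):
    d=get_image(n);K,T=d["intrinsics"],d["extrinsics"]
    print(n)
    for k in blobs(d["img"],*RED):
        k=cv2.convexHull(k)[:,0,:]
        c=k.mean(0)
        o=[]
        for z in (28,80):
            p=cast(k,K,T,z)[:,:2].astype(np.float32)
            (cx,cy),r=cv2.minEnclosingCircle(p);A=cv2.contourArea(p)
            o+= [round(cx),round(cy),round(2*r),round(2*(A/np.pi)**.5)]
        print(c.round(),o)
    for k in blobs(d["img"],*PALE,amin=20):
        if len(k)<90: print(" post",k.mean(0).round(),cast(k.mean(0),K,T,57)[0].round(),cv2.contourArea(k))
d=get_image("top");cv2.imwrite("pics/crop1.png",cv2.resize(d["img"][150:310,200:520,::-1],None,fx=2.5,fy=2.5,interpolation=2))
E
```

```text
scene
[201. 400.] [520, -307, 102, 80, 551, -334, 95, 74]
[372. 289.] [656, 55, 143, 136, 677, 2, 133, 127]
[270. 274.] [450, -9, 132, 119, 486, -58, 123, 110]
[343. 208.] [471, 296, 130, 121, 505, 226, 121, 113]
 post [370. 281.] [659.  45.  57.] 333.0
 post [284. 236.] [427.  86.  57.] 198.0
 post [344. 200.] [476. 284.  57.] 215.5
 post [368. 184.] [495. 386.  57.] 49.0
top
[243. 249.] [465, 303, 114, 111, 458, 294, 109, 107]
[475. 225.] [516, -301, 96, 93, 507, -284, 92, 89]
[334. 176.] [652, 60, 132, 130, 637, 62, 127, 125]
 post [150. 336.] [250. 530.  57.] 21.0
 post [268. 334.] [245. 237.  57.] 23.0
 post [253. 321.] [278. 276.  57.] 171.5
 post [314. 270.] [401. 120.  57.] 146.0
 post [184. 253.] [454. 452.  57.] 76.0
 post [244. 247.] [465. 298.  57.] 60.0
 post [479. 223.] [ 511. -304.   57.] 48.0
 post [335. 171.] [659.  60.  57.] 37.0
```

View pics/crop1.png

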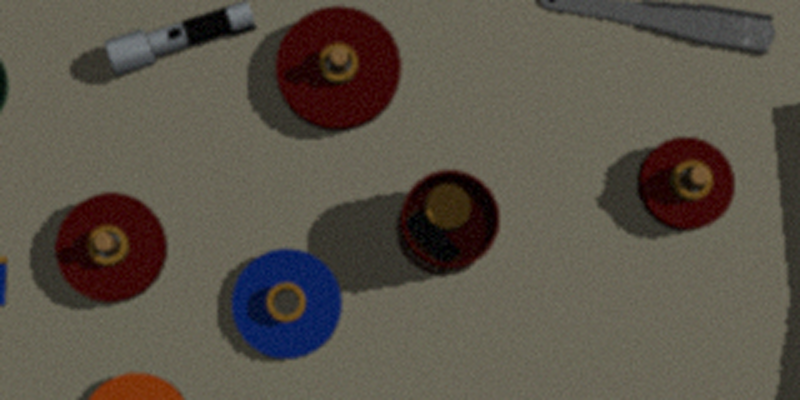

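The red disc diameters from the top view are 114, 96 and 132 mm, so the candidates are:

| Candidate | Top pixel | World position (mm) |
|---|---|---|
| Medium red, chosen | (243,249) | about (465,302) |
| Small red | (475,225) | not needed |
| Large red | (334,176) | not needed |
| Blue look-alike | (314,270) | not needed |
| Orange look-alike | (253,321) | not needed |

The crop shows the chosen lid at crop pixel (110,247): dark red with a post through a brass collar. The look-alikes have no post. The tin is open, at crop pixel (449,220).

Request:
{"op": "jog_arm", "data": {
  "plan": [
    [85,[0,0,-0.4],[0,0,0]],
    [85,[0.5,0.27,-0.4],[0,0,0]],
    [85,[1,0.53,-0.4],[0,0,0]],
    [85,[1,0.53,-0.4],[0,0,0]]
  ]
}}

```text
clock: 0.75
position: [327.0, 478.3, 238.2]
ee_rot: [0.977, -0.211, 0.0, -0.0]
contact_force: [-0.0, 0.7, 0.4]
gripper_width: 84.9
grasp_force: 0.0
```

Request:
{"op": "jog_arm", "data": {
  "plan": [
    [85,[0.5,0.27,0],[0,0,0]],
    [85,[1,0.53,0],[0,0,0]],
    [85,[1,0.53,0],[0,0,0]]
  ]
}}

```text
clock: 1.12
position: [396.2, 389.7, 237.7]
ee_rot: [0.977, -0.211, 0.0, 0.0]
contact_force: [0.1, -0.1, 0.5]
gripper_width: 85.2
grasp_force: 0.0
```

Request:
{"op": "jog_arm", "data": {
  "plan": [
    [85,[0.5,0.27,0],[0,0,0]],
    [85,[1,0.53,0],[0,0,0]],
    [85,[1,0.53,0],[0,0,0]],
    [85,[1,0.53,0],[0,0,0]]
  ]
}}

```text
clock: 1.62
position: [464.2, 303.2, 237.4]
ee_rot: [0.978, -0.209, -0.0, -0.0]
contact_force: [-0.7, 0.4, 0.6]
gripper_width: 85.0
grasp_force: 0.0
```

```bash
python3 - <<'E'
from h import *
s=read_state();d=get_image("wrist");print(s["position"],s["ee_rot"],s["joints"],d["tool_from_camera"],d["intrinsics"])
cv2.imwrite("pics/w1.png",d["img"][:,:,::-1])
# tin mouth from top: low-texture rim -> ring in depth at z=80
for n in ("top","scene"):
    d=get_image(n);K,T=d["intrinsics"],d["extrinsics"]
    v,u=np.mgrid[:480,:640];Z=d["range_z"]
    P=np.stack([(u-K[0,2])/K[0,0]*Z,(v-K[1,2])/K[1,1]*Z,Z],-1)@T[:3,:3].T+T[:3,3]
    m=(Z>0)&(abs(P[...,2]-78)<8)&(abs(P[...,0]-480)<90)&(abs(P[...,1]+20)<90)
    q=P[m][:,:2].astype(np.float32);print(n,len(q),cv2.minEnclosingCircle(q),np.median(P[m][:,2]), q.min(0),q.max(0))
E
```

```text
[464.2086062  303.23971465 237.41788766] [ 9.77890907e-01 -2.09115648e-01 -1.13128587e-04 -8.22566107e-05] [ 8.70823158e-01  2.38274124e-01 -1.01757944e-01 -2.93860372e-04
 -1.23072541e+00  2.78730125e-01] [[-1.42135543e-03 -9.63392753e-01 -2.68090253e-01  6.85373531e+01]
 [ 9.99998881e-01 -1.24405593e-03 -8.31210277e-04 -4.15158288e-01]
 [ 4.67262687e-04 -2.68091134e-01  9.63393443e-01 -1.77098344e+02]
 [ 0.00000000e+00  0.00000000e+00  0.00000000e+00  1.00000000e+00]] [[342.56846657   0.         314.72287791]
 [  0.         342.56846657 245.17502707]
 [  0.           0.           1.        ]]
top 185 ((477.96923828125, -47.13509750366211), 49.454139709472656) 77.9003481811717 [429.46133 -94.95005] [526.97253     0.8840671]
scene 497 ((479.80450439453125, -46.73573303222656), 51.706817626953125) 77.04574278934331 [429.06323 -97.07785] [528.3176     4.861546]
```

View pics/w1.png

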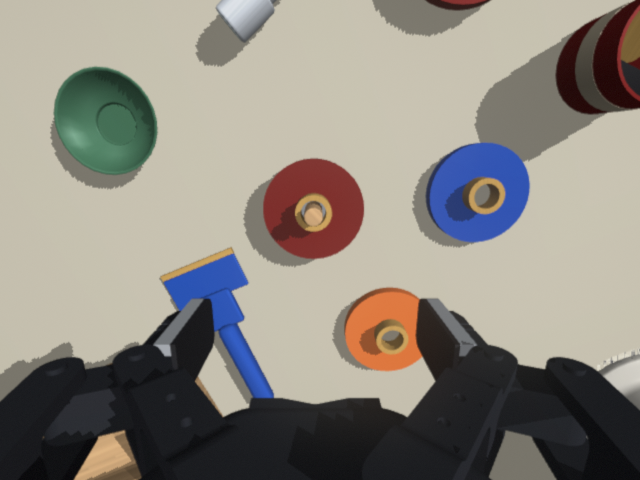

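The wrist view shows the medium red lid with its disc at (314,208) and post at (314,214). The blue and orange look-alikes and the scraper stand apart from it. The tin mouth comes out at about (478.5,-47), 98 mm across, which agrees from both cameras.

```bash
cat > w.py <<'E'
from h import *
s=read_state();d=get_image("wrist");K=d["intrinsics"];T=wristT(d,s);print(s["position"])
for k in blobs(d["img"],*RED,amin=3000):
    p=cast(cv2.convexHull(k)[:,0],K,T,28)[:,:2].astype(np.float32);print(k.mean(0),cv2.minEnclosingCircle(p),cv2.contourArea(p)**.5*1.128)
v,u=np.mgrid[:480,:640];Z=d["range_z"]
P=np.stack([(u-K[0,2])/K[0,0]*Z,(v-K[1,2])/K[1,1]*Z,Z],-1)@T[:3,:3].T+T[:3,3]
for z0 in (28,46,68):
    m=(Z>0)&(abs(P[...,2]-z0)<4)&(np.hypot(P[...,0]-465,P[...,1]-301)<62)
    q=P[m];c=cv2.minEnclosingCircle(q[:,:2].astype(np.float32)) if len(q) else 0;print(z0,len(q),c,np.median(q,0))
from scipy.spatial.transform import Rotation as R
def to(c): print("tool shift",(R.from_quat(s["ee_rot"]).inv().apply(np.r_[c,s["position"][2]]-s["position"])).round(1))
if len(q): to(c[0])
E
python3 w.py
```

```text
[463.75163805 303.65056361 237.53382098]
[307.46442688 212.56324111] ((467.3551330566406, 304.869384765625), 56.25722885131836) 111.69746527827417
28 6872 ((467.04937744140625, 305.0062255859375), 57.55105972290039) [471.32837496 302.93605359  28.93602399]
46 593 ((467.25823974609375, 304.8841857910156), 20.025678634643555) [469.1370624 303.8440176  46.9063674]
68 292 ((467.28277587890625, 304.6824035644531), 9.832171440124512) [467.76240439 304.54989594  68.78127735]
tool shift [ 2.8 -2.4 -0. ]
```

The disc, collar and post agree on (467.3,304.7) at the right heights and sizes. I'll descend onto the post.

Request:
{"op": "jog_arm", "data": {
  "plan": [
    [85,[0.03,-0.02,0.5],[0,0,0]],
    [85,[0.03,-0.02,1.0],[0,0,0]],
    [85,[0.03,-0.02,1.0],[0,0,0]]
  ]
}}

```text
clock: 2.2
position: [465.5, 301.5, 134.1]
ee_rot: [0.978, -0.209, -0.002, 0.004]
contact_force: [-0.1, 0.1, 0.5]
gripper_width: 85.0
grasp_force: 0.0
```

Request:
{"op": "jog_arm", "data": {
  "plan": [
    [60,[0,0,0.4],[0,0,0]],
    [40,[0,0,0.7],[0,0,0]],
    [40,[0,0,0.8],[0,0,0]],
    [40,[0,0,0.8],[0,0,0]],
    [40,[0,0,0.8],[0,0,0]]
  ]
}}

```text
clock: 2.82
position: [469.1, 304.1, 59.6]
ee_rot: [0.978, -0.209, 0.001, -0.001]
contact_force: [0.9, -0.2, 0.2]
gripper_width: 39.9
grasp_force: 0.0
```

```bash
python3 w.py; python3 - <<'E'
from h import *
d=get_image("wrist");cv2.imwrite("pics/w2.png",d["img"][:,:,::-1])
E
```

```text
[469.09725378 304.1390152   59.59276398]
[316.30836237 261.95296167] ((467.6461486816406, 304.6916198730469), 57.197139739990234) 113.05198802105993
28 18642 ((466.91485595703125, 304.6451721191406), 57.89579772949219) [479.93277049 301.11074445  28.9032191 ]
46 1789 ((467.39678955078125, 304.5914611816406), 20.259441375732422) [473.74599796 300.20891149  46.85389527]
68 1055 ((467.70458984375, 304.53887939453125), 9.962064743041992) [468.60961179 304.1011132   68.74386242]
tool shift [-1.4  0.2 -0. ]
```

View pics/w2.png

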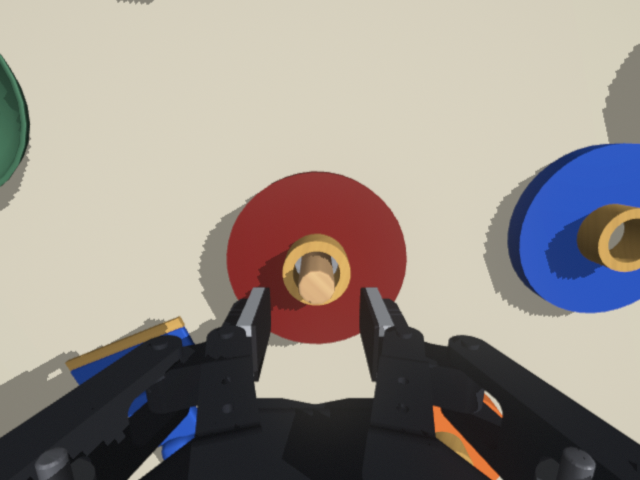

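The wrist view shows the post at (317,285), centred between the finger tips at (255,300) and (375,300). I'll go down 10 mm and close on the post.

Request:
{"op": "jog_arm", "data": {
  "plan": [
    [40,[-0.01,0,0.1],[0,0,0]],
    [40,[-0.01,0,0.1],[0,0,0]],
    [10,[-0.01,0,0.1],[0,0,0]],
    [10,[-0.01,0,0.1],[0,0,0]],
    [10,[-0.01,0,0.1],[0,0,0]],
    [10,[-0.01,0,0.1],[0,0,0]],
    [10,[-0.01,0,0.1],[0,0,0]]
  ]
}}

```text
clock: 3.8
position: [467.1, 303.4, 47.7]
ee_rot: [0.978, -0.209, 0.0, -0.0]
contact_force: [0.4, -0.3, 0.3]
gripper_width: 9.7
grasp_force: 0.0
```

```bash
python3 w.py; python3 - <<'E'
from h import *
d=get_image("wrist");cv2.imwrite("pics/w3.png",d["img"][:,:,::-1])
E
```

```text
[467.12337771 303.36131534  47.66826104]
[313.66144201 252.19122257] ((467.5655517578125, 304.5443115234375), 57.217403411865234) 109.2553699035176
28 19290 ((467.1211853027344, 304.722900390625), 57.79242706298828) [483.51572398 292.94656586  28.90260671]
46 1599 ((467.5552062988281, 304.5852355957031), 20.194040298461914) [476.70177127 298.81202714  46.82195337]
68 894 ((467.83807373046875, 304.497314453125), 9.926074981689453) [469.27403248 303.67592728  68.70686893]
tool shift [ 0.2 -1.3  0. ]
```

View pics/w3.png

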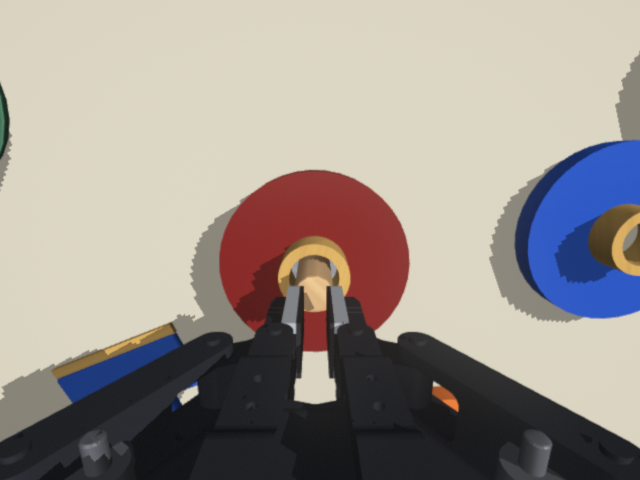

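The fingers shut to 9.7 mm over the post without touching it, with tips around row 290. They appear to be above it, so I'll measure the tips in the tool frame by depth.

```bash
python3 - <<'E'
from h import *
s=read_state();d=get_image("wrist");K=d["intrinsics"];T=d["tool_from_camera"];print(s["gripper_width"],s["grasp_force"])
v,u=np.mgrid[:480,:640];Z=d["range_z"]
P=np.stack([(u-K[0,2])/K[0,0]*Z,(v-K[1,2])/K[1,1]*Z,Z],-1)@T[:3,:3].T+T[:3,3]
for r in (280,286,290,294,300,310,320,340):
    print(r,[(c,*P[r,c].round().astype(int)) for c in (275,285,293,300,308,316,324,333,340,348)])
E
```

```text
9.92502556513561 0.0
280 [(275, np.int64(-8), np.int64(-25), np.int64(19)), (285, np.int64(-1), np.int64(-17), np.int64(1)), (293, np.int64(-7), np.int64(-14), np.int64(16)), (300, np.int64(7), np.int64(-8), np.int64(-20)), (308, np.int64(8), np.int64(-4), np.int64(-22)), (316, np.int64(8), np.int64(0), np.int64(-21)), (324, np.int64(7), np.int64(4), np.int64(-20)), (333, np.int64(-8), np.int64(11), np.int64(18)), (340, np.int64(-1), np.int64(13), np.int64(1)), (348, np.int64(-1), np.int64(18), np.int64(0))]
286 [(275, np.int64(-12), np.int64(-25), np.int64(19)), (285, np.int64(-4), np.int64(-17), np.int64(0)), (293, np.int64(12), np.int64(-10), np.int64(-39)), (300, np.int64(12), np.int64(-7), np.int64(-39)), (308, np.int64(4), np.int64(-4), np.int64(-21)), (316, np.int64(4), np.int64(0), np.int64(-21)), (324, np.int64(5), np.int64(4), np.int64(-21)), (333, np.int64(12), np.int64(7), np.int64(-39)), (340, np.int64(12), np.int64(10), np.int64(-40)), (348, np.int64(-5), np.int64(18), np.int64(1))]
290 [(275, np.int64(-14), np.int64(-25), np.int64(18)), (285, np.int64(-7), np.int64(-17
[... 2213 characters left out ...]
8)), (324, np.int64(-35), np.int64(5), np.int64(18)), (333, np.int64(12), np.int64(6), np.int64(-70)), (340, np.int64(11), np.int64(8), np.int64(-69)), (348, np.int64(8), np.int64(12), np.int64(-62))]
340 [(275, np.int64(13), np.int64(-13), np.int64(-84)), (285, np.int64(12), np.int64(-10), np.int64(-84)), (293, np.int64(8), np.int64(-8), np.int64(-76)), (300, np.int64(5), np.int64(-6), np.int64(-72)), (308, np.int64(-49), np.int64(-5), np.int64(19)), (316, np.int64(-49), np.int64(0), np.int64(19)), (324, np.int64(-50), np.int64(5), np.int64(19)), (333, np.int64(6), np.int64(6), np.int64(-73)), (340, np.int64(13), np.int64(7), np.int64(-84)), (348, np.int64(13), np.int64(10), np.int64(-84))]
```

By depth, the fingertips end about 38 mm behind the TCP, at tool z of -39, while the post top is at -21. The fingers closed in the air above the post. I'll check where the gripper body begins before going deeper.

```bash
python3 - <<'E'
from h import *
s=read_state();d=get_image("wrist");K=d["intrinsics"];T=d["tool_from_camera"]
v,u=np.mgrid[:480,:640];Z=d["range_z"]
P=np.stack([(u-K[0,2])/K[0,0]*Z,(v-K[1,2])/K[1,1]*Z,Z],-1)@T[:3,:3].T+T[:3,3]
for r in (375,395,403,410,430,450,475): print(r,P[r,[305,316,326]].round().astype(int).tolist())
q=P[(abs(P[...,1])<22)&(P[...,2]<-30)&(Z>0)]
for x in (-10,-5,0,5,8,11):
    w=q[abs(q[:,0]-x)<1]; print(x,len(w),w[:,2].max().round(1) if len(w) else 0)
E
```

```text
375 [[-97, -8, 48], [-95, 0, 46], [-96, 8, 46]]
395 [[-114, -8, 47], [-113, 0, 46], [-114, 8, 47]]
403 [[11, -3, -109], [-121, 0, 47], [11, 2, -109]]
410 [[11, -3, -112], [12, 0, -112], [12, 2, -113]]
430 [[12, -3, -118], [11, 0, -118], [12, 2, -118]]
450 [[12, -2, -123], [12, 0, -123], [11, 2, -123]]
475 [[12, -2, -129], [11, 0, -128], [12, 2, -129]]
-10 54 -42.5
-5 158 -41.5
0 151 -40.9
5 143 -40.0
8 1160 -37.8
11 5379 -37.2
```

The whole gripper sits about 37 mm farther back than the nominal TCP, with the body at -109 against -73 nominal. I'll use the measured tips: open to 40, go down 36 mm, then close.

Request:
{"op": "jog_arm", "data": {
  "plan": [
    [40,[0,-0.01,0],[0,0,0]],
    [40,[0,-0.01,0],[0,0,0]],
    [40,[0,-0.01,0],[0,0,0]],
    [40,[0,-0.01,0.15],[0,0,0]],
    [40,[0,-0.01,0.27],[0,0,0]],
    [40,[0,-0.01,0.33],[0,0,0]],
    [40,[0,-0.01,0.36],[0,0,0]],
    [40,[0,-0.01,0.36],[0,0,0]]
  ]
}}

```text
clock: 5.0
position: [467.6, 304.3, 11.5]
ee_rot: [0.978, -0.209, 0.0, 0.0]
contact_force: [-0.3, -0.1, -0.1]
gripper_width: 39.9
grasp_force: 0.0
```

Request:
{"op": "jog_arm", "data": {
  "plan": [
    [10,[0,0,0],[0,0,0]],
    [10,[0,0,0],[0,0,0]],
    [10,[0,0,0],[0,0,0]],
    [10,[0,0,0],[0,0,0]],
    [10,[0,0,0],[0,0,0]],
    [10,[0,0,0],[0,0,0]]
  ]
}}

```text
clock: 5.75
position: [467.9, 304.2, 12.7]
ee_rot: [0.978, -0.209, 0.0, -0.0]
contact_force: [-0.4, -1.4, 5.2]
gripper_width: 18.1
grasp_force: 58.9
```

```bash
python3 w.py; python3 - <<'E'
from h import *
d=get_image("wrist");cv2.imwrite("pics/w4.png",d["img"][:,:,::-1])
E
```

```text
[467.85735163 304.21172067  12.73189642]
[314.95328467 262.39124088] ((467.5602111816406, 304.8265380859375), 57.5367317199707) 102.96010866040493
28 25259 ((467.3810119628906, 305.1286315917969), 57.74724578857422) [486.97077578 294.34101402  28.8686182 ]
46 1454 ((467.85711669921875, 305.1149597167969), 20.300752639770508) [481.3745617  298.76025095  46.67737916]
68 2514 ((474.878662109375, 301.7830505371094), 22.561336517333984) [470.56119587 304.31799287  68.6354093 ]
tool shift [ 7.4 -0.7  0. ]
```

View pics/w4.png

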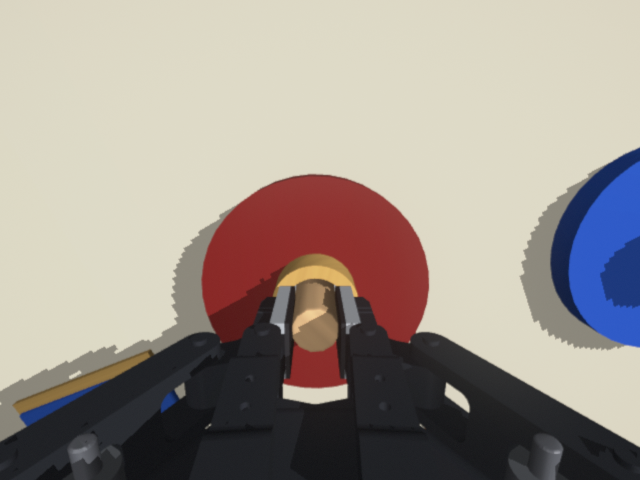

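The post is held between the pads at (315,315), width 18.1 mm, force 59 N. I'll lift.

Request:
{"op": "jog_arm", "data": {
  "plan": [
    [5,[0,0,-0.05],[0,0,0]],
    [5,[0,0,-0.15],[0,0,0]],
    [5,[0,0,-0.3],[0,0,0]],
    [5,[0,0,-0.5],[0,0,0]],
    [5,[0,0,-0.7],[0,0,0]],
    [5,[0,0,-0.9],[0,0,0]],
    [5,[0,0,-1],[0,0,0]],
    [5,[0,0,-1],[0,0,0]]
  ]
}}

```text
clock: 6.85
position: [467.7, 304.6, 112.5]
ee_rot: [0.978, -0.209, 0.0, -0.001]
contact_force: [-0.1, -0.5, -4.3]
gripper_width: 17.5
grasp_force: 58.7
```

Request:
{"op": "jog_arm", "data": {
  "plan": [
    [5,[0.05,0.1,-0.1],[0,0,0]],
    [5,[0.15,0.3,-0.25],[0,0,0]],
    [5,[0.25,0.5,-0.35],[0,0,0]],
    [5,[0.35,0.7,-0.35],[0,0,0]],
    [5,[0.43,0.88,-0.35],[0,0,0]],
    [5,[0.48,0.98,-0.35],[0,0,0]],
    [5,[0.48,0.98,-0.35],[0,0,0]]
  ]
}}

```text
clock: 7.72
position: [471.2, 194.3, 146.4]
ee_rot: [0.978, -0.21, -0.0, 0.0]
contact_force: [0.1, 0.8, -4.5]
gripper_width: 17.8
grasp_force: 59.0
```

Request:
{"op": "jog_arm", "data": {
  "plan": [
    [5,[0.05,0.1,0],[0,0,0]],
    [5,[0.15,0.3,0],[0,0,0]],
    [5,[0.25,0.5,0],[0,0,0]],
    [5,[0.35,0.7,0],[0,0,0]],
    [5,[0.43,0.88,0],[0,0,0]],
    [5,[0.48,0.98,0],[0,0,0]],
    [5,[0.48,0.98,0],[0,0,0]]
  ]
}}

```text
clock: 8.6
position: [474.9, 85.6, 146.6]
ee_rot: [0.978, -0.21, 0.0, -0.0]
contact_force: [0.1, -0.4, -3.7]
gripper_width: 17.8
grasp_force: 59.0
```

Request:
{"op": "jog_arm", "data": {
  "plan": [
    [5,[0.05,0.1,0],[0,0,0]],
    [5,[0.15,0.3,0],[0,0,0]],
    [5,[0.25,0.5,0],[0,0,0]],
    [5,[0.35,0.7,0],[0,0,0]],
    [5,[0.43,0.88,0],[0,0,0]],
    [5,[0.48,0.98,0],[0,0,0]],
    [5,[0.48,0.98,0],[0,0,0]],
    [5,[0.48,0.98,0],[0,0,0]]
  ]
}}

```text
clock: 9.6
position: [478.7, -22.5, 146.6]
ee_rot: [0.978, -0.209, 0.0, -0.0]
contact_force: [-0.1, -0.3, -4.9]
gripper_width: 18.1
grasp_force: 59.1
```

The lid is held with no slip. I'll go over the tin, then compare the lid and tin in each camera and in the wrist view.

Request:
{"op": "jog_arm", "data": {
  "plan": [
    [5,[0.03,0.07,0],[0,0,0]],
    [5,[0.08,0.17,0],[0,0,0]],
    [5,[0.1,0.22,0],[0,0,0]],
    [5,[0.1,0.22,0],[0,0,0]],
    [5,[0.1,0.22,0],[0,0,0]]
  ]
}}

```text
clock: 10.22
position: [478.6, -47.2, 146.6]
ee_rot: [0.978, -0.209, 0.0, -0.0]
contact_force: [-0.7, 0.2, -4.0]
gripper_width: 18.0
grasp_force: 59.1
```

```bash
cat > m.py <<'E'
from h import *
from scipy.optimize import least_squares
def fit(q):
    f=lambda p:np.hypot(q[:,0]-p[0],q[:,1]-p[1])-p[2]
    return least_squares(f,[*q.mean(0),50],loss='soft_l1').x.round(1)
s=read_state();p=s["position"];print(p,s["ee_rot"])
for n in ("scene","top","wrist"):
    d=get_image(n);K=d["intrinsics"];T=d.get("extrinsics");T=wristT(d,s) if T is None else T
    v,u=np.mgrid[:480,:640];Z=d["range_z"]
    P=np.stack([(u-K[0,2])/K[0,0]*Z,(v-K[1,2])/K[1,1]*Z,Z],-1)@T[:3,:3].T+T[:3,3]
    h=cv2.cvtColor(d["img"],cv2.COLOR_RGB2HSV); red=((h[...,0]<8)|(h[...,0]>172))&(h[...,1]>130)&(h[...,2]>25)
    r=np.hypot(P[...,0]-p[0],P[...,1]-p[1])
    zd=p[2]+16
    m=(Z>0)&(r<80)&(abs(P[...,2]-zd)<7)&red
    if m.sum()>30:
        q=P[m];H=cv2.convexHull(q[:,:2].astype(np.float32))[:,0];print(n,"disc",len(q),np.median(q[:,2]).round(1),cv2.minEnclosingCircle(q[:,:2].astype(np.float32)),fit(H))
    w=P[(Z>0)&(np.hypot(P[...,0]-478.5,P[...,1]+47)<62)&(abs(P[...,2]-45)<28)][:,:2]
    if len(w)>30: print(n,"tin wall",len(w),fit(w))
    w=P[(Z>0)&(np.hypot(P[...,0]-478.5,P[...,1]+47)<62)&(abs(P[...,2]-80)<3)][:,:2]
    if len(w)>10: print(n,"rim",len(w),fit(w))
E
python3 m.py; python3 - <<'E'
from h import *
d=get_image("scene");cv2.imwrite("pics/s5.png",cv2.resize(d["img"][180:330,180:380,::-1],None,fx=4,fy=4))
E
```

```text
[478.64963372 -47.1547862  146.60450433] [ 9.77819232e-01 -2.09450588e-01  9.23026683e-06 -3.05040226e-05]
scene disc 1341 161.7 ((478.3290100097656, -48.13911437988281), 59.667396545410156) [478.2 -47.7  57.7]
scene tin wall 1840 [480.  -48.8  46.5]
scene rim 190 [478.8 -47.4  47.2]
top disc 642 160.5 ((459.23382568359375, -45.92832565307617), 53.124576568603516) [472.7 -46.1  52.9]
top tin wall 88 [478.4 -47.1  49.5]
wrist disc 24750 162.7 ((478.4273681640625, -46.40623474121094), 57.49435806274414) [478.6 -46.4  57.2]
```

View pics/s5.png

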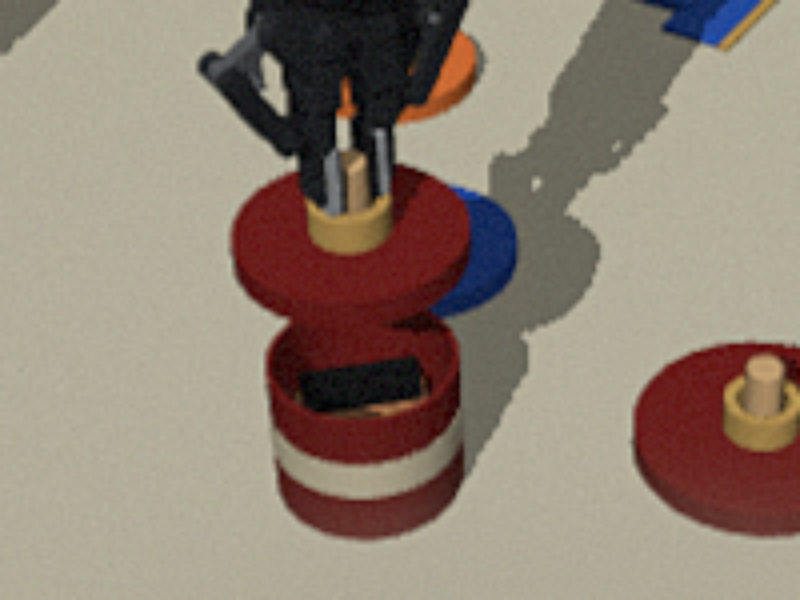

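The crop shows the lid level above the tin, the cover on and the plug over the mouth; disc and rim axes agree within 1 mm. The plug foot is at about 134 and home is at 68, so I lower in steps.

Request:
{"op": "jog_arm", "data": {
  "plan": [
    [5,[0,0,0.1],[0,0,0]],
    [5,[0,0,0.25],[0,0,0]],
    [5,[0,0,0.4],[0,0,0]],
    [5,[0,0,0.5],[0,0,0]],
    [5,[0,0,0.5],[0,0,0]],
    [5,[0,0,0.5],[0,0,0]]
  ]
}}

```text
clock: 11.18
position: [479.2, -47.0, 97.0]
ee_rot: [0.978, -0.209, 0.0, -0.0]
contact_force: [-0.2, -0.3, -3.9]
gripper_width: 17.7
grasp_force: 59.1
```

Request:
{"op": "jog_arm", "data": {
  "plan": [
    [5,[0,0,0.03],[0,0,0]],
    [5,[0,0,0.06],[0,0,0]],
    [5,[0,0,0.09],[0,0,0]],
    [5,[0,0,0.12],[0,0,0]],
    [5,[0,0,0.12],[0,0,0]]
  ]
}}

```text
clock: 11.8
position: [478.4, -47.1, 84.3]
ee_rot: [0.978, -0.209, -0.0, 0.0]
contact_force: [-0.9, -0.7, -3.8]
gripper_width: 17.9
grasp_force: 59.1
```

Still free with the foot at about 71.6, so the plug is inside the mouth. I'll take the last few millimetres slowly.

Request:
{"op": "jog_arm", "data": {
  "plan": [
    [5,[0,0,0.01],[0,0,0]],
    [5,[0,0,0.02],[0,0,0]],
    [5,[0,0,0.03],[0,0,0]],
    [5,[0,0,0.035],[0,0,0]],
    [5,[0,0,0.035],[0,0,0]]
  ]
}}

```text
clock: 12.42
position: [478.6, -47.1, 81.1]
ee_rot: [0.978, -0.209, -0.0, 0.0]
contact_force: [0.3, 0.4, -4.4]
gripper_width: 17.8
grasp_force: 59.1
```

Request:
{"op": "jog_arm", "data": {
  "plan": [
    [5,[0,0,0.01],[0,0,0]],
    [5,[0,0,0.02],[0,0,0]],
    [5,[0,0,0.02],[0,0,0]]
  ]
}}

```text
clock: 12.8
position: [478.8, -47.1, 80.7]
ee_rot: [0.978, -0.209, 0.0, 0.0]
contact_force: [-4.7, 1.4, 7.9]
gripper_width: 17.9
grasp_force: 61.1
```

Contact came at 80.7, exactly the predicted seated height. I'll open, wait a moment and rise.

Request:
{"op": "jog_arm", "data": {
  "plan": [
    [45,[0,0,0],[0,0,0]],
    [45,[0,0,0],[0,0,0]],
    [45,[0,0,0],[0,0,0]],
    [45,[0,0,0],[0,0,0]],
    [45,[0,0,-0.1],[0,0,0]],
    [45,[0,0,-0.35],[0,0,0]],
    [45,[0,0,-0.5],[0,0,0]],
    [45,[0,0,-0.5],[0,0,0]],
    [45,[0,0,-0.5],[0,0,0]]
  ]
}}

```text
clock: 13.92
position: [478.2, -47.1, 128.8]
ee_rot: [0.978, -0.209, -0.0, -0.0]
contact_force: [-0.4, 0.1, -0.0]
gripper_width: 44.7
grasp_force: 0.0
```

```bash
python3 - <<'E'
from m import fit
from h import *
s=read_state();p=s["position"];print(p)
for n in ("scene","wrist"):
    d=get_image(n);K=d["intrinsics"];T=d.get("extrinsics");T=wristT(d,s) if T is None else T
    if n=="wrist": cv2.imwrite("pics/w6.png",d["img"][:,:,::-1])
    v,u=np.mgrid[:480,:640];Z=d["range_z"]
    P=np.stack([(u-K[0,2])/K[0,0]*Z,(v-K[1,2])/K[1,1]*Z,Z],-1)@T[:3,:3].T+T[:3,3]
    for z in (96,114,136):
        q=P[(Z>0)&(abs(P[...,2]-z)<4)&(np.hypot(P[...,0]-478.5,P[...,1]+47)<(65 if z<100 else 25))]
        if len(q)<10: continue
        c=cv2.minEnclosingCircle(q[:,:2].astype(np.float32));A=np.c_[q[:,:2],np.ones(len(q))];co=np.linalg.lstsq(A,q[:,2],rcond=None)[0]
        print(n,z,len(q),np.round(c[0],1),round(c[1],1),np.median(q[:,2]).round(1),"slope",co[:2].round(3))
E
```

```text
[478.22255688 -47.11747219 128.7913106 ] [ 9.77819099e-01 -2.09450970e-01 -3.15627750e-04 -5.06113744e-06]
scene tin wall 928 [478.  -46.4  48.9]
scene rim 45 [476.8 -45.9  57.6]
[478.13394655 -47.20693272 128.41931471]
scene 96 1402 [477.8 -47.4] 59.6 95.9 slope [-0.002  0.001]
scene 114 151 [478.5 -48.2] 21.1 113.7 slope [-0.005  0.008]
scene 136 59 [479.  -47.1] 11.0 135.4 slope [-0.005  0.017]
wrist 96 19189 [478.2 -46. ] 57.8 96.8 slope [-0.     0.001]
wrist 114 1759 [478.5 -46.3] 20.3 114.8 slope [-0.01   0.005]
wrist 136 1048 [478.9 -46.2] 10.0 136.7 slope [-0.055  0.021]
```

View pics/w6.png

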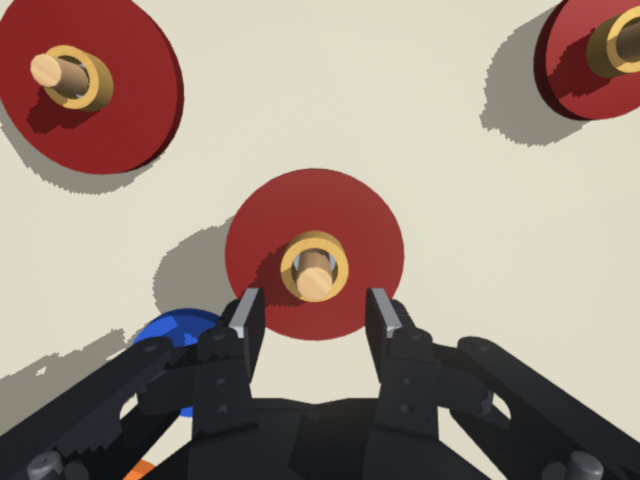

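The lid is seated and let go: disc top at 96, collar 114, post 136, all level and within 1 mm of the tin axis. In the wrist view the collar at (315,265) is centred between the tips. I'll measure the tip offset at this opening, then go down over the collar.

```bash
python3 - <<'E'
from h import *
s=read_state();d=get_image("wrist");K=d["intrinsics"];T=d["tool_from_camera"];print(s["gripper_width"])
v,u=np.mgrid[:480,:640];Z=d["range_z"]
P=np.stack([(u-K[0,2])/K[0,0]*Z,(v-K[1,2])/K[1,1]*Z,Z],-1)@T[:3,:3].T+T[:3,3]
q=P[(abs(P[...,1])<45)&(abs(P[...,1])>20)&(P[...,2]<-34.5)&(P[...,0]>-12)&(P[...,0]<15)&(Z>0)]
for sg in (1,-1):
    w=q[q[:,1]*sg>0]; print(np.sort(w[:,2])[-5:],abs(w[w[:,2]>-50,1]).min())
E
```

```text
45.12990614500522
[-36.70729703 -36.53011795 -36.45443603 -36.29183752 -35.84847045] 21.58365057527942
[-36.88517682 -36.86294739 -36.32370202 -36.05535267 -35.90661862] 22.908952319232515
```

Request:
{"op": "jog_arm", "data": {
  "plan": [
    [60,[0,-0.01,0.1],[0,0,0]],
    [60,[0,-0.01,0.3],[0,0,0]],
    [60,[0,-0.01,0.5],[0,0,0]],
    [60,[0,-0.01,0.55],[0,0,0]],
    [60,[0,-0.01,0.55],[0,0,0]],
    [60,[0,-0.01,0.55],[0,0,0]]
  ]
}}

```text
clock: 14.98
position: [479.6, -46.1, 74.7]
ee_rot: [0.978, -0.209, 0.001, -0.0]
contact_force: [0.1, 0.2, 0.4]
gripper_width: 60.2
grasp_force: 0.0
```

Request:
{"op": "jog_arm", "data": {
  "plan": [
    [60,[-0.01,0,0.05],[0,0,0]],
    [60,[-0.01,0,0.1],[0,0,0]],
    [60,[-0.01,0,0.1],[0,0,0]],
    [45,[-0.01,0,0.1],[0,0,0]],
    [45,[-0.01,0,0.1],[0,0,0]]
  ]
}}

```text
clock: 15.6
position: [478.3, -45.8, 64.2]
ee_rot: [0.978, -0.209, 0.0, -0.0]
contact_force: [-0.4, 0.7, 0.0]
gripper_width: 44.8
grasp_force: 0.0
```

Request:
{"op": "jog_arm", "data": {
  "plan": [
    [25,[0,0,0],[0,0,0]],
    [25,[0,0,0],[0,0,0]],
    [25,[0,0,0],[0,0,0]],
    [25,[0,0,0],[0,0,0]],
    [25,[0,0,0],[0,0,0]]
  ]
}}

```text
clock: 16.23
position: [478.2, -45.9, 64.7]
ee_rot: [0.978, -0.209, 0.0, 0.0]
contact_force: [-1.0, -0.0, 5.3]
gripper_width: 38.3
grasp_force: 59.7
```

```bash
python3 - <<'E'
from h import *
d=get_image("scene");a=cv2.resize(d["img"][180:330,180:380,::-1],None,fx=2,fy=2)
w=cv2.resize(get_image("wrist")["img"][:,:,::-1],(400,300));cv2.imwrite("pics/sw7.png",np.hstack([a,w]))
E
```

```text
(no output)
```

View pics/sw7.png

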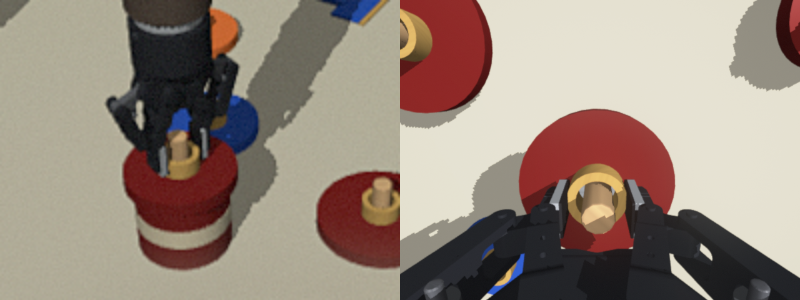

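The fingers hold the brass collar (width 38.3 mm, 60 N) with the post free inside it. I'll lift straight up slowly.

Request:
{"op": "jog_arm", "data": {
  "plan": [
    [25,[0,0,-0.02],[0,0,0]],
    [25,[0,0,-0.05],[0,0,0]],
    [25,[0,0,-0.1],[0,0,0]],
    [25,[0,0,-0.15],[0,0,0]],
    [25,[0,0,-0.15],[0,0,0]]
  ]
}}

```text
clock: 16.95
position: [478.5, -45.7, 79.6]
ee_rot: [0.978, -0.209, 0.001, -0.0]
contact_force: [-0.1, 0.1, -2.4]
gripper_width: 38.2
grasp_force: 60.3
```

Request:
{"op": "jog_arm", "data": {
  "plan": [
    [25,[0,0,-0.08],[0,0,0]],
    [25,[0,0,-0.18],[0,0,0]],
    [25,[0,0,-0.28],[0,0,0]],
    [25,[0,0,-0.4],[0,0,0]],
    [25,[0,0,-0.52],[0,0,0]],
    [25,[0,0,-0.64],[0,0,0]],
    [25,[0,0,-0.76],[0,0,0]],
    [25,[0,0,-0.84],[0,0,0]],
    [25,[0,0,-0.85],[0,0,0]],
    [25,[0,0,-0.85],[0,0,0]]
  ]
}}

```text
clock: 18.2
position: [477.8, -45.8, 163.8]
ee_rot: [0.978, -0.209, -0.0, 0.0]
contact_force: [0.6, -0.1, -2.1]
gripper_width: 38.1
grasp_force: 60.4
```

```bash
python3 - <<'E'
from h import *
d=get_image("scene");K,T,Z=d["intrinsics"],d["extrinsics"],d["range_z"];cv2.imwrite("pics/s8.png",cv2.resize(d["img"][130:330,170:370,::-1],None,fx=3,fy=3))
v,u=np.mgrid[:480,:640]
P=np.stack([(u-K[0,2])/K[0,0]*Z,(v-K[1,2])/K[1,1]*Z,Z],-1)@T[:3,:3].T+T[:3,3]
h=cv2.cvtColor(d["img"],cv2.COLOR_RGB2HSV); red=((h[...,0]<8)|(h[...,0]>172))&(h[...,1]>130)
q=P[red&(Z>0)&(abs(P[...,2]-196)<8)&(np.hypot(P[...,0]-478,P[...,1]+47)<70)]
co=np.linalg.lstsq(np.c_[q[:,:2],np.ones(len(q))],q[:,2],rcond=None)[0];print(len(q),np.median(q[:,2]),co[:2],cv2.minEnclosingCircle(q[:,:2].astype(np.float32)))
q=P[(Z>0)&(abs(P[...,2]-132)<7)&(np.hypot(P[...,0]-478,P[...,1]+47)<15)];print("post",len(q),q[:,2].max(),q.mean(0)) if len(q) else 0
s=read_state();print(s["position"],s["joint_vel"],s["grasp_force"],s["contact_force"])
E
```

```text
1255 194.81563441170545 [-0.0107474   0.01265101] ((475.3442077636719, -48.30519485473633), 61.038936614990234)
post 71 137.27501848105908 [480.82636444 -51.80739703 132.32723649]
[477.73488872 -45.81673571 163.64698178] [ 0.00067997  0.00308156 -0.000654   -0.00078673 -0.00011279  0.00010427] 60.40671620517969 [ 0.72918955  0.42722374 -1.82304505]
```

View pics/s8.png

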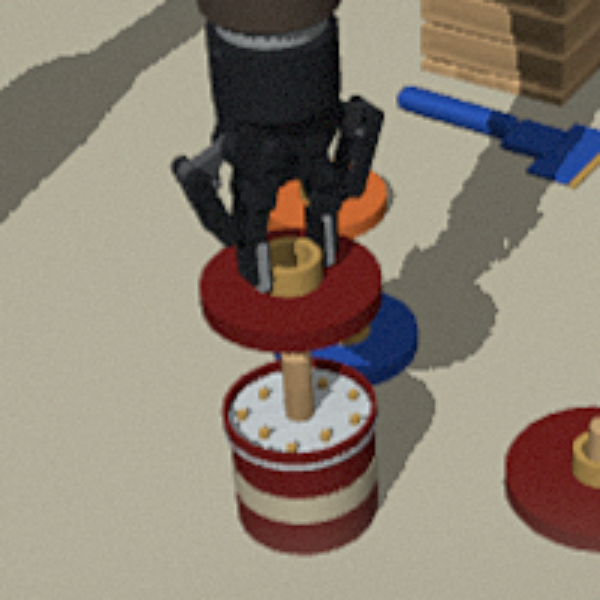

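The crop shows the cover level at (290,290), about 99 mm up and held by its collar. The inner tray lid with its studs is seated in the tin at (300,410), its post top still at 136-137.

```bash
python3 -c "
from bench import *
print(job_done())"
```

```text
the job is handed in; nothing more can be done
None
```

I handed the job in with the medium lid's inner tray seated in the tin and its cover held level about 10 cm above, over the tin; no verdict came back, but the last camera check showed both in place.

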